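Nip a coin roll in the one-hand clamp and hold it

TASK

I want to glue the top of the coin roll that stands in the clamp. First turn the V-shaped anvil by its black bar knob until its groove squarely faces the jaw, then pump the two black squeeze grips - squeeze and let go, as often as needed - so that the jaw ratchets up and presses the roll upright into the groove. Finish while holding: keep both grips squeezed so that the jaw's sprung pad stays pushed in about halfway; never push it right home, that crushes the roll, move the jaw and the roll only through the grips, and leave the other rolls and the glue stick alone.

Things in the scene. Friction and masses are not known exactly. Their poses are not given: they have to be found in the camera images.
- grips_mid (a point): Midway between the clamp's two black upright squeeze grips, 97 mm above the desk, the height to squeeze them. Outsides are 62 mm apart let go, 34 mm fully squeezed; they close evenly to this point and spring open (about 2 N a grip). This point's axes are the clamp's: x from grip L to grip R (closing direction), y along the clamp towards the anvil, z up. Nothing else there tops 63 mm.
- squeeze_l (a joint): how far grip L (on the -x side) is squeezed: 0 rad let go, 0.20 rad fully squeezed (14 mm at the grip height). Grip R is geared to it and reads the same.
- jaw (a joint): travel of the grey jaw towards the anvil, 0 to 0.072 m. 1 rad of grip is 100 mm of feed: a full squeeze feeds 15 to 20 mm (ratchet of 5 mm teeth, the first 0 to 5 mm of feed may be idle). It stays put when the grips are let go (2.5 N of friction), except that the pad's spring then pushes it back until the pad is in by about 2.5 mm.
- pad (a joint): how far the sprung black pad on the front of the jaw is pushed in: 0 out, 0.007 m halfway, 0.014 m right home. Spring 1 N per mm. Keep it at halfway; pushing the roll along the bed takes less than 1.5 mm.
- pad_face (a point): middle of the pad's front face (24 mm wide, 40 mm high), 34 mm above the desk; axes as the clamp's
- anvil (a joint): turn of the anvil about its upright axis, 0 rad when its V groove faces the jaw, positive counter-clockwise seen from above, -1.7 to 1.7; stiff enough (0.05 N m) to stay where it is left
- anvil_knob (a point): middle of the anvil's black bar knob, on the anvil's axis, 96 mm above the desk. The bar is 14 mm wide (this point's x), 40 mm long (its y), from 74 to 114 mm above the desk. The axes turn with the anvil and equal the clamp's at joint 0; the groove opens to this point's -y. The anvil's axis stands 160 mm from grips_mid along the clamp's +y.
- v_seat (a point): where the middle of the roll comes when it is seated in the groove: 27 mm from the anvil axis, 36 mm above the desk. The V saddle is two plates 46 mm high at 90 degrees to each other
- roll_mid (a point): middle of the coin roll to be clamped, 26 mm diameter, 52 mm high, standing between two low rails on the clamp's bed (10 mm above the desk) between jaw and anvil; z is its axis
- spare_a_mid (a point): middle of another coin roll, 28 mm diameter, 58 mm high, standing on the desk: leave alone
- spare_b_mid (a point): middle of another coin roll, 24 mm diameter, 49 mm high, standing on the desk: leave alone
- glue_mid (a point): middle of the glue stick, 25 mm diameter, 88 mm high, standing on the desk: leave alone
- grip_l (a point): grip L, on the clamp's -x side: a plate 8 mm thick, 30 mm wide along y, top 112 mm above the desk; this point is its middle at the squeezing height, its hinge 25 mm above the desk. The clamp is a grey bed, 70 mm (x) by 212 mm (y), fixed to the desk.
- grip_r (a point): grip R, the same plate on the clamp's +x side, middle at the squeezing height

How it is judged:
By the outcome, as a careful person would: the job done as asked, in the order asked, and still so for the second after the job is handed in, while the arm keeps its last pose, push and grip.
It also fails if it takes over 51 s, if anything falls off the work surface, if the arm or the gripper's body presses on something with over 40 N, if the wrist force passes 120 N, or if a joint passes its speed limit or range.

ROBOT

A 6-joint arm with a two-finger parallel gripper is mounted at the origin on the work surface; the furniture and walls round the work are solid. World frame = base frame: x ahead of the robot, y to its left, z up, the work surface at z = 0. Lengths are in m, angles in rad, forces in N, time in s.
With the tool pointing down it reaches from about 0.3 to 0.775 m from the base axis. Payload 14.6 kg.
Tool frame: the origin (TCP) lies between the finger pads; the fingertips stand 22 mm ahead of it and the grasp point (between the pads) lies 3 mm ahead of it (ctrl.tip_reach is the distance from the TCP to the fingertips, in m); z points along the fingers, y is the direction in which the jaws open and shut (so a half turn about z gives the same grasp; the last joint's range is limited). The gripper opens to 94 mm and grips with 3 to 60 N. Pads are 16 mm wide; open, the fingers measure 119 mm over their backs; the gripper's body (75 mm by 177 mm) begins 78 mm behind the grasp point.
Start: joints at [-1.218, 0.3, 1.521, -0, 1.321, -0.067], TCP at [0.224, -0.502, 0.227] pointing down, gripper open.
Joint ranges: [-3.03, 3.03], [-0.79, 2.21], [0.23, 2.52], [-1.04, 4.18], [0, 3.07], [-2.55, 2.55]. Speed limits (rad/s): [2.22, 2.22, 2.57, 3.14, 3.14, 3.14].

INTERFACE

Orientations are given as [roll, pitch, yaw] about the fixed x, y, z axes, in that order (R = Rz(yaw) Ry(pitch) Rx(roll)).
In Python, from station import ctrl gives the robot as it stands. The module is installed in compiled form; this text tells all that it offers.
- The arm moves only by the shell command python3 -m creep 'ROWS' [OPENING] [FORCE]. ROWS is a JSON object of lists of equal length, an entry for each row: "xyz": the shift along the tool's x, y, z in mm, a list of three; "spin": the turn about the tool's z in rad. In form: {"xyz": [[tx, ty, tz], ...], "spin": [spin, ...]}. A call has 1 to 5 rows; each row shifts and turns the commanded pose from where the row before left it, along the tool's axes as they then stand; what a row does not reach is not made up. A row lasts 1/8 s, in which the tool goes at most 62.5 mm and 10.7 degrees, less where a joint would pass 70% of its speed; a pose out of reach is approached as far as the arm can. A call with a gripper value outside its range is refused whole. OPENING is the finger opening in mm, from 0 to 94, set as the call begins (- or left out, the last holds). The fingers move at their own pace and stop on an object; FORCE is the grip in N (left out, the last holds). Time passes only in rows, so rows that do not move let the fingers close. It gives the time, the measured TCP pose, the force and the opening at its end, in the units of the state.
- ctrl.get_obs(): the state, without advancing time (a new reading comes with each control period).
- ctrl.camera(name): name is "scene" or "top" or "wrist"; returns the picture (420x560x3 uint8, red, green, blue); there is no depth.
- ctrl.camera_model(name): a dict with "fx", "fy", "cx", "cy" (pixels), "R" (3x3) and "t" (3): a world point X has camera coordinates R X + t. Camera axes: x right, y down, z forward; pixel columns grow to the right and rows downward; lengths in m; the calibration is good to about 2 mm. The wrist camera is an equidistant fisheye: a pixel r from the principal point sees the ray r / f radians off the axis. A picture is of the moment at which its call begins: read the wrist's pose just before it. camera_model takes no time and is no camera call; for the wrist camera it gives the pose at the moment of the call.
- ctrl.hand_in(): hands the job in, once; it reports no verdict.
The state is a dict: "time_s": time; "qpos": joint angles; "joint_vel": joint speeds; "tau": joint torques, N m; "ee_pos": TCP position; "eef_rot": TCP orientation; "force": force on the tool from outside, world axes, zero at the start; "moment": the same for the moment, N m; "grip_width": finger opening in m.
Only numpy, scipy, OpenCV 4.12 (cv2) and the standard library are available. Lean on these libraries where they do the work, as an engineer would, in place of code of your own. Each camera call takes 0.05 s, during which the arm holds its last target.

## Working session

There is one attempt and no reset: what is moved stays moved. The work goes in short steps, Python scripts to look and compute and a shell command to move; the robot and the scene stay as the last step left them, time stands still between calls to the robot, and variables do not carry over. Pictures are saved under pics/ and viewed, and the job is handed in when it is done.

```bash
mkdir -p pics; python3 - <<'E'
from station import ctrl
import cv2
o=ctrl.get_obs();print(o)
for n in ["scene","top","wrist"]:
    m=ctrl.camera_model(n);print(n,m)
    cv2.imwrite(f"pics/{n}0.png",ctrl.camera(n)[:,:,::-1])
print(ctrl.tip_reach)
E
```

```text
{'time_s': 0.0, 'qpos': array([-1.21758360e+00,  3.00472339e-01,  1.52159180e+00,  1.24609728e-05,
        1.32067339e+00, -6.65713456e-02]), 'joint_vel': array([-0.00089583,  0.00036007,  0.00094198,  0.00096161,  0.00058334,
        0.00124282]), 'tau': array([ 3.90716332e-04, -5.31806874e+01, -3.52736342e+01,  7.08390889e-02,
        2.44322070e-02, -5.12011843e-05]), 'ee_pos': array([ 0.22409273, -0.50201972,  0.2268811 ]), 'eef_rot': array([-3.14045112e+00, -8.82022610e-05,  4.19780931e-01]), 'force': array([-0.35328114,  0.57389886,  0.41263657]), 'moment': array([ 0.00643436, -0.02329994,  0.03060634]), 'grip_width': 0.09381885488275934}
scene {'fx': 486.3824795122441, 'fy': 486.3824795122441, 'cx': 285.8051448226783, 'cy': 204.59771450853214, 'R': array([[ 0.02619511,  0.99957396,  0.01287282],
       [ 0.86621835, -0.01626892, -0.49940073],
       [-0.49897854,  0.02423253, -0.86627548]]), 't': array([ 0.08133166, -0.32560286,  1.15531944])}
top {'fx': 509.9552888510705, 'fy': 509.9552888510705, 'cx': 282.692909640533, 'cy': 205.58084396917383, 'R': array([[ 0.00195433, -0.99998643,  0.00482845],
       [-0.99616748, -0.00236904, -0.08743421],
       [ 0.08744446, -0.00463907, -0.99615859]]), 't': array([-0.13132695,  0.40645406,  1.05514568])}
wrist {'fx': 325.19226210127806, 'fy': 325.19226210127806, 'cx': 279.0525721113744, 'cy': 212.396681092464, 'R': array([[ 0.40671774, -0.91355258, -0.00153527],
       [-0.8799519 , -0.39220906,  0.26806101],
       [-0.24548997, -0.1076742 , -0.96340072]]), 't': array([-0.54819408, -0.02694444,  0.39180007])}
0.022
```

View pics/scene0.png

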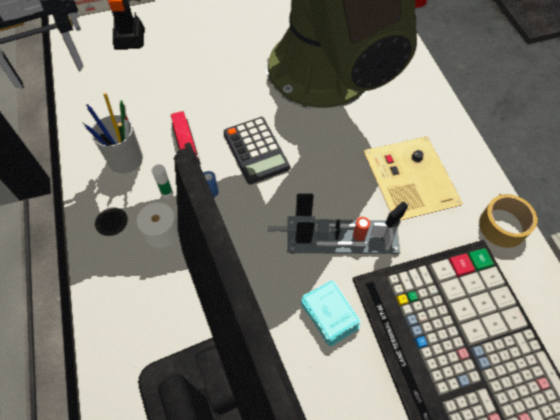

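View pics/top0.png

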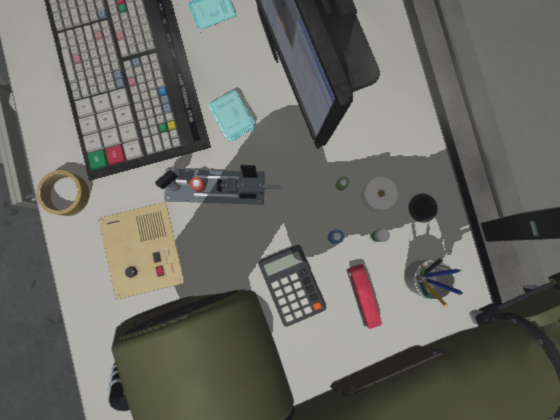

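View pics/wrist0.png

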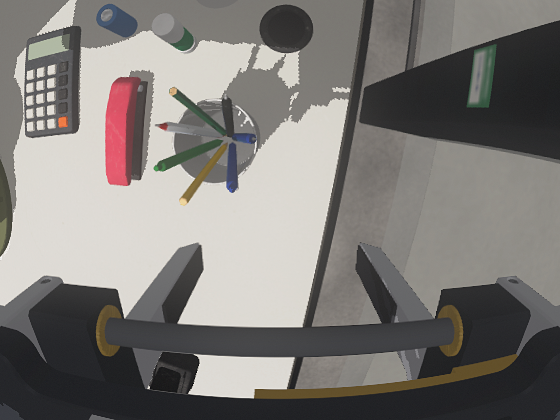

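The top view shows the clamp around px (165-265, 168-203), with the anvil on the left, the orange-topped roll at (197,184), and the grips at about (248,170-200). The monitor stands beyond it, around (340,130). I'll zoom in.

```bash
python3 - <<'E'
import cv2
a=cv2.imread("pics/top0.png")[150:220,145:295];cv2.imwrite("pics/topz.png",cv2.resize(a,None,fx=5,fy=5,interpolation=cv2.INTER_CUBIC))
a=cv2.imread("pics/scene0.png")[180:265,260:420];cv2.imwrite("pics/scenez.png",cv2.resize(a,None,fx=5,fy=5,interpolation=cv2.INTER_CUBIC))
E
```

```text
(no output)
```

View pics/topz.png

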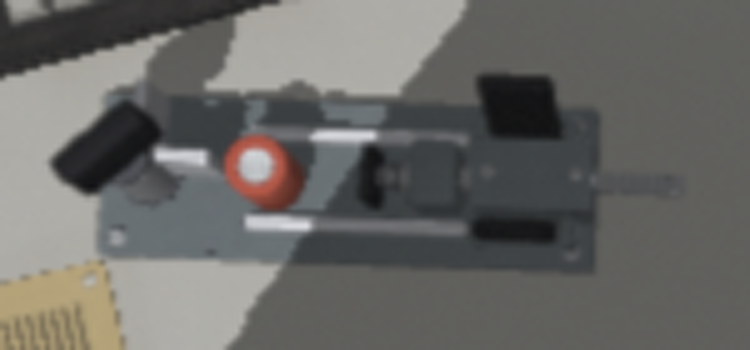

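View pics/scenez.png

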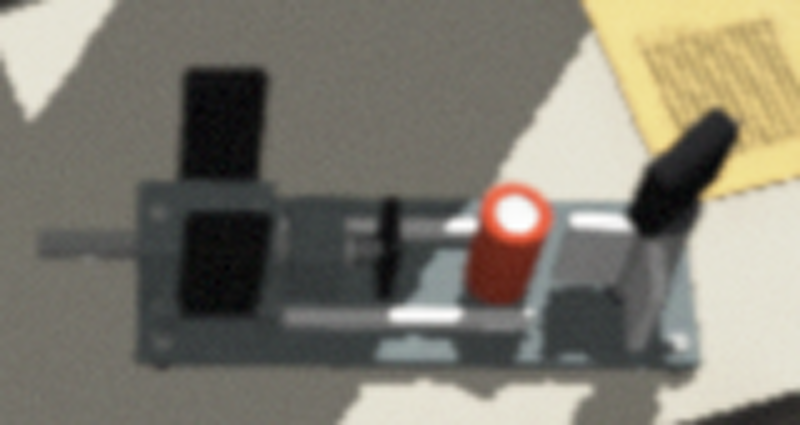

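The roll is orange and the pad is the thin black plate at zoom (372,178). The knob bar is turned roughly 0.6 rad counter-clockwise. I'll cast rays for the clamp frame next.

```bash
cat > h.py <<'E'
import numpy as np
from station import ctrl
def ray(n,u,v,m=None):
    m=m or ctrl.camera_model(n)
    x=(u-m['cx'])/m['fx'];y=(v-m['cy'])/m['fy']
    if n=='wrist':
        r=np.hypot(x,y);s=np.sin(r)/r if r>0 else 1;d=np.array([x*s,y*s,np.cos(r)])
    else: d=np.array([x,y,1.])
    R=m['R'];return -R.T@m['t'],R.T@d
def plane(n,u,v,z,m=None):
    c,d=ray(n,u,v,m);return c+d*(z-c[2])/d[2]
def proj(n,X,m=None):
    m=m or ctrl.camera_model(n)
    p=m['R']@np.asarray(X)+m['t']
    if n=='wrist':
        r=np.hypot(p[0],p[1]);th=np.arctan2(r,p[2]);k=th/r
        return np.array([m['cx']+m['fx']*p[0]*k,m['cy']+m['fy']*p[1]*k])
    return np.array([m['cx']+m['fx']*p[0]/p[2],m['cy']+m['fy']*p[1]/p[2]])
E
python3 - <<'E'
from h import *
np.set_printoptions(precision=4,suppress=True)
T=lambda u,v,z:plane('top',145+u/5,150+v/5,z)
S=lambda u,v,z:plane('scene',260+u/5,180+v/5,z)
print("campos",ray('top',0,0)[0],ray('scene',0,0)[0])
b=[T(*p,.01) for p in [(98,255),(592,270),(598,110),(106,90)]]
s=[S(*p,.01) for p in [(138,362),(700,362),(690,197),(142,185)]]
for q in (b,s):
    for p in q: print(p)
    print(np.linalg.norm(q[0]-q[1]),np.linalg.norm(q[1]-q[2]))
print("roll top", T(255,166,.062),S(517,213,.062))
print("knob top", T(112,140,.114))
print("grip R? top edges z.112",T(478,76,.112),T(550,78,.112),"L",T(470,240,.112),T(555,240,.112))
print("scene grip top",S(185,70,.112),S(265,70,.112))
print("monitor",[plane('top',*p,.3) for p in [(325,143),(350,100),(260,0)]])
E
```

```text
campos [ 0.3129 -0.1255  1.0873] [ 0.8564 -0.1146  0.8372]
[0.4166 0.1199 0.01  ]
[ 0.4107 -0.0896  0.01  ]
[ 0.4792 -0.0918  0.01  ]
[0.4873 0.118  0.01  ]
0.2095264796020738 0.06856405937902439
[ 0.4825 -0.0908  0.01  ]
[0.4868 0.1187 0.01  ]
[0.4171 0.1249 0.01  ]
[ 0.4077 -0.0872  0.01  ]
0.20955384408146555 0.06994394052449307
roll top [0.4479 0.0453 0.062 ] [0.45   0.0462 0.062 ]
knob top [0.451  0.0918 0.114 ]
grip R? top edges z.112 [ 0.4766 -0.0485  0.112 ] [ 0.4759 -0.0763  0.112 ] L [ 0.4129 -0.046   0.112 ] [ 0.413  -0.0787  0.112 ]
scene grip top [ 0.4177 -0.0742  0.112 ] [ 0.4182 -0.0463  0.112 ]
monitor [array([ 0.4806, -0.1952,  0.3   ]), array([ 0.5496, -0.2351,  0.3   ]), array([ 0.7134, -0.092 ,  0.3   ])]
```

```bash
python3 -m creep '{"xyz": [[40,-48,0],[40,-48,0],[40,-48,0],[40,-48,0],[40,-48,0]],"spin":[0,0,0,0,0]}' 94 20
python3 -m creep '{"xyz": [[47,-40,0],[47,-40,0],[47,-40,0],[47,-40,0],[30,-26,0]],"spin":[0,0,0,0,0]}'
python3 -m creep '{"xyz": [[0,0,0],[0,0,0],[0,0,0],[0,0,0],[0,0,0]],"spin":[-0.18,-0.18,-0.18,-0.18,-0.18]}'
python3 -m creep '{"xyz": [[0,0,0],[0,0,0],[0,0,0],[0,0,0],[0,0,0]],"spin":[-0.18,-0.18,-0.18,-0.18,-0.1]}'
python3 - <<'E'
from station import ctrl
import cv2,pickle
pickle.dump(ctrl.camera_model('wrist'),open('w1.pkl','wb'))
cv2.imwrite("pics/wrist1.png",ctrl.camera('wrist')[:,:,::-1])
o=ctrl.get_obs();print(o['time_s'],o['ee_pos'],o['eef_rot'],o['qpos'])
E
```

```text
time_s: 0.78
ee_pos: [0.309, -0.1997, 0.2274]
eef_rot: [3.141, -0.0, 0.419]
force: [1.2, -0.3, 0.5]
grip_width: 0.094
time_s: 1.4
ee_pos: [0.4327, 0.0596, 0.2273]
eef_rot: [-3.141, 0.0, 0.422]
force: [-0.6, -0.1, 1.6]
grip_width: 0.0938
time_s: 2.02
ee_pos: [0.4321, 0.0571, 0.2273]
eef_rot: [-3.141, 0.0, 1.326]
force: [-0.7, -0.4, -0.9]
grip_width: 0.0938
time_s: 2.65
ee_pos: [0.4321, 0.0571, 0.2273]
eef_rot: [-3.141, -0.0, 2.144]
force: [0.5, 0.6, 0.8]
grip_width: 0.0943
2.7 [0.43212773 0.05714857 0.22732099] [-3.14131642e+00 -1.30054843e-04  2.14823219e+00] [ 4.74368817e-02  4.26250987e-02  1.82273749e+00 -2.86648775e-05
  1.27653415e+00 -5.29990684e-01]
```

View pics/wrist1.png

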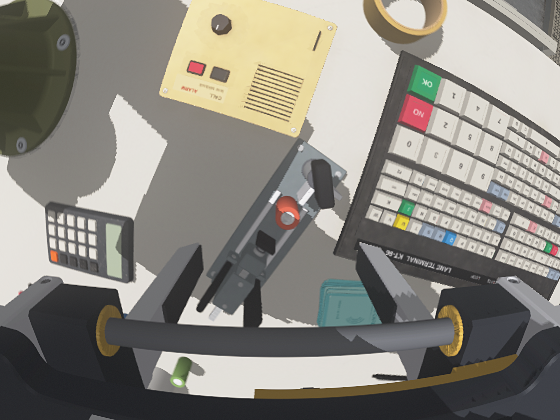

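```bash
python3 - <<'E'
import cv2
a=cv2.imread("pics/wrist1.png")[130:330,200:360];cv2.imwrite("pics/w1z.png",cv2.resize(a,None,fx=3,fy=3,interpolation=cv2.INTER_CUBIC))
a=cv2.imread("pics/wrist1.png")[140:230,280:360];cv2.imwrite("pics/w1zz.png",cv2.resize(a,None,fx=6,fy=6,interpolation=cv2.INTER_CUBIC))
E
```

```text
(no output)
```

View pics/w1z.png

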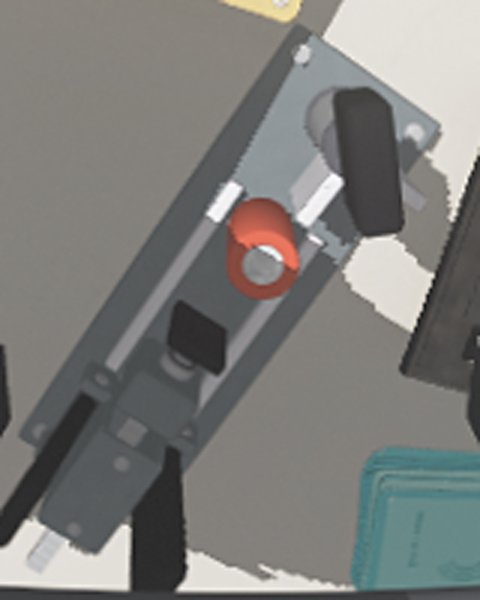

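View pics/w1zz.png

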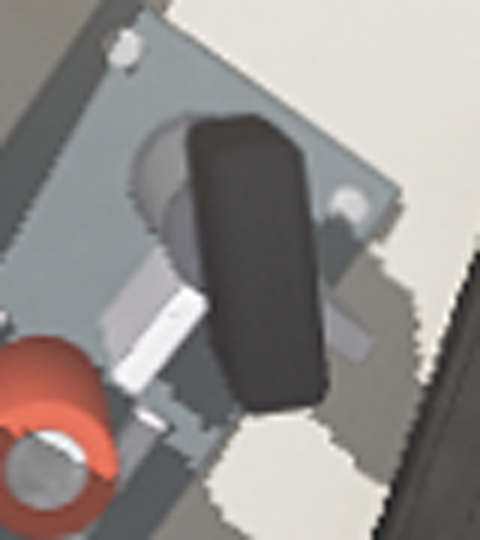

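```bash
python3 - <<'E'
import cv2,numpy as np
a=cv2.imread("pics/wrist1.png")[145:220,300:345].astype(float)
a=np.clip((a-20)*4.5,0,255).astype(np.uint8);cv2.imwrite("pics/w1k.png",cv2.resize(a,None,fx=8,fy=8,interpolation=cv2.INTER_CUBIC))
E
```

```text
(no output)
```

View pics/w1k.png

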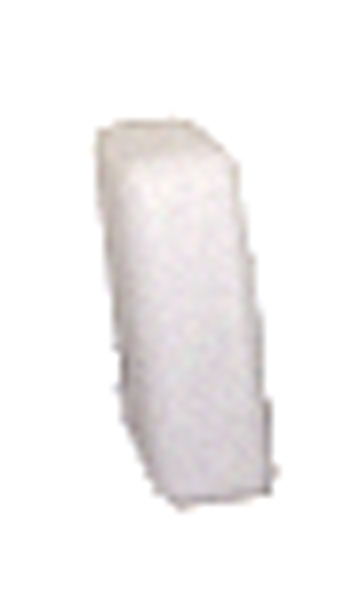

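```bash
python3 - <<'E'
from h import *
import pickle
np.set_printoptions(precision=4,suppress=True)
m=pickle.load(open('w1.pkl','rb'))
q=[plane('wrist',300+u/8,145+v/8,.114,m) for u,v in [(120,165),(240,165),(270,490),(172,500)]]
for p in q:print(p)
print("mid",np.mean(q,0),[np.linalg.norm(q[i]-q[(i+1)%4]) for i in range(4)])
for a,b in [(q[3],q[0]),(q[2],q[1])]:
    d=b-a;print("angle of y-axis vs world y",np.arctan2(-d[0],d[1]))
Z=lambda u,v,z:plane('wrist',200+u/3,130+v/3,z,m)
b=[Z(*p,.01) for p in [(298,25),(440,133),(22,437)]]
print(b);d=b[0]-b[2];print("clampyaw",np.arctan2(-d[0],d[1]),np.linalg.norm(d))
print("roll",Z(263,264,.062))
E
```

```text
[0.4337 0.1113 0.114 ]
[0.4443 0.1184 0.114 ]
[0.4673 0.0911 0.114 ]
[0.4589 0.0844 0.114 ]
mid [0.451  0.1013 0.114 ] [np.float64(0.012744538064291626), np.float64(0.03560824464204226), np.float64(0.010770691001148332), np.float64(0.03687796019327505)]
angle of y-axis vs world y 0.7507421489664069
angle of y-axis vs world y 0.6993709754619184
[array([0.418, 0.123, 0.01 ]), array([0.4878, 0.1188, 0.01  ]), array([ 0.4139, -0.086 ,  0.01  ])]
clampyaw -0.01937897724492705 0.2089672108143638
roll [0.449  0.0485 0.062 ]
```

```bash
python3 -m creep '{"xyz": [[0,0,0],[20,43,0],[0,0,45],[0,0,45],[0,0,38]],"spin":[-0.145,0,0,0,0]}' 60
python3 -m creep '{"xyz": [[0,0,0],[0,0,0]],"spin":[0,0]}'
python3 - <<'E'
from station import ctrl
import cv2,pickle
cv2.imwrite("pics/wrist2.png",ctrl.camera('wrist')[:,:,::-1])
E
```

```text
time_s: 3.32
ee_pos: [0.4512, 0.1005, 0.0978]
eef_rot: [-3.141, -0.0, 2.283]
force: [1.3, 1.6, -0.0]
grip_width: 0.0598
time_s: 3.58
ee_pos: [0.4523, 0.1005, 0.1009]
eef_rot: [3.14, 0.001, 2.284]
force: [0.1, 0.0, 0.4]
grip_width: 0.0601
```

View pics/wrist2.png

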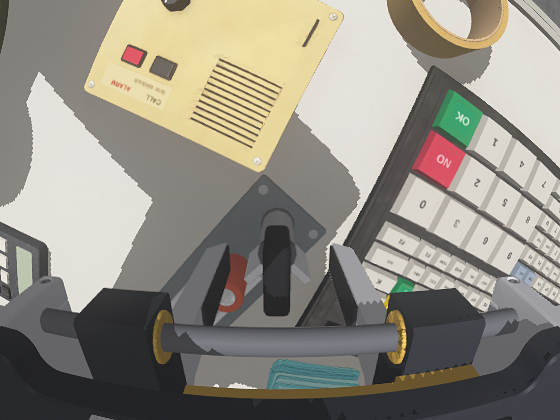

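The bar sits at px (277,270), centred between the fingers and parallel to the pads. I'll close on it.

```bash
python3 -m creep '{"xyz": [[0,0,0],[0,0,0],[0,0,0],[0,0,0]],"spin":[0,0,0,0]}' 20 20
python3 -m creep '{"xyz": [[0,0,0],[0,0,0],[0,0,0],[0,0,0]],"spin":[0,0,0,0]}' 5 25
python3 - <<'E'
from station import ctrl
o=ctrl.get_obs();print(o['ee_pos'],o['eef_rot'],o['force'],o['moment'],o['grip_width'])
E
```

```text
time_s: 4.12
ee_pos: [0.4517, 0.1004, 0.0996]
eef_rot: [3.141, 0.0, 2.285]
force: [0.4, -0.9, 0.7]
grip_width: 0.0231
time_s: 4.62
ee_pos: [0.4511, 0.1, 0.0994]
eef_rot: [-3.14, -0.0, 2.285]
force: [-5.3, -5.0, 4.2]
grip_width: 0.0138
[0.45110253 0.09996121 0.09941901] [-3.13984563e+00 -3.60118258e-04  2.28470938e+00] [-5.34169225 -5.00062127  4.20215063] [-0.79113051  0.65897192 -0.00465113] 0.013767360588031187
```

```bash
python3 -m creep '{"xyz": [[0,-0.5,0],[0,0,0],[0,0,0],[0,0,0],[0,0,0]],"spin":[0.15,0.15,0.15,0.15,0.139]}'
python3 -m creep '{"xyz": [[0,0,0],[0,0,0]],"spin":[0,0]}'
python3 - <<'E'
from station import ctrl
import cv2,pickle
o=ctrl.get_obs();print(o['ee_pos'],o['eef_rot'],o['force'],o['moment'],o['grip_width'])
pickle.dump(ctrl.camera_model('wrist'),open('w3.pkl','wb'))
cv2.imwrite("pics/wrist3.png",ctrl.camera('wrist')[:,:,::-1])
E
```

```text
time_s: 5.25
ee_pos: [0.4513, 0.1, 0.0995]
eef_rot: [-3.142, 0.0, 1.541]
force: [-0.3, -1.1, 0.5]
grip_width: 0.0141
time_s: 5.5
ee_pos: [0.4512, 0.1, 0.0994]
eef_rot: [-3.141, 0.0, 1.549]
force: [-0.4, -1.9, 1.5]
grip_width: 0.0141
[0.45123183 0.0999925  0.09942873] [-3.14144718e+00  1.28210654e-04  1.54878316e+00] [-0.40735201 -1.88968369  1.47749932] [-0.40517652  0.05934912 -0.01914877] 0.014055877333294805
```

View pics/wrist3.png

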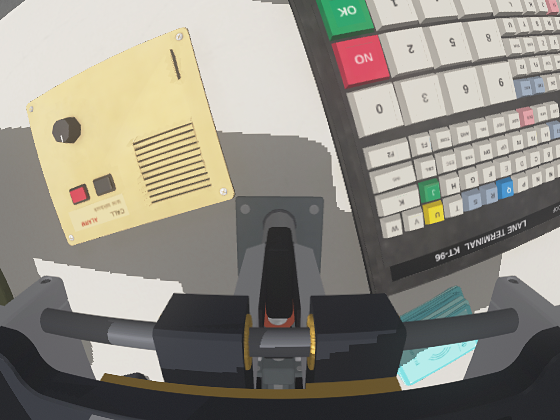

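```bash
python3 -m creep '{"xyz": [[0,0,0],[0,0,0],[0,0,-50],[0,0,-50],[-50,0,0]],"spin":[0,0,0,0,0]}' 94
python3 -m creep '{"xyz": [[0,0,0],[0,0,0]],"spin":[0,0]}'
python3 - <<'E'
from station import ctrl
import cv2,pickle
from h import *
o=ctrl.get_obs();print(o['ee_pos'],o['eef_rot'],o['force'],o['moment'],o['grip_width'])
pickle.dump(ctrl.camera_model('wrist'),open('w4.pkl','wb'))
print(ray('wrist',280,210)[0])
cv2.imwrite("pics/wrist4.png",ctrl.camera('wrist')[:,:,::-1])
cv2.imwrite("pics/top4.png",ctrl.camera('top')[:,:,::-1])
E
```

```text
time_s: 6.18
ee_pos: [0.4514, 0.0512, 0.2029]
eef_rot: [3.135, -0.001, 1.55]
force: [0.7, -0.9, -1.5]
grip_width: 0.0602
time_s: 6.42
ee_pos: [0.45, 0.0504, 0.1993]
eef_rot: [-3.141, -0.0, 1.546]
force: [-1.0, -0.8, -0.3]
grip_width: 0.0805
[0.44995666 0.0503502  0.19929796] [-3.14132077e+00 -2.10623187e-04  1.54554223e+00] [-1.01360112 -0.75138577 -0.34211368] [-0.05964651 -0.09767313  0.01809654] 0.08052694374065514
[0.45194195 0.12956553 0.35619029]
```

View pics/wrist4.png

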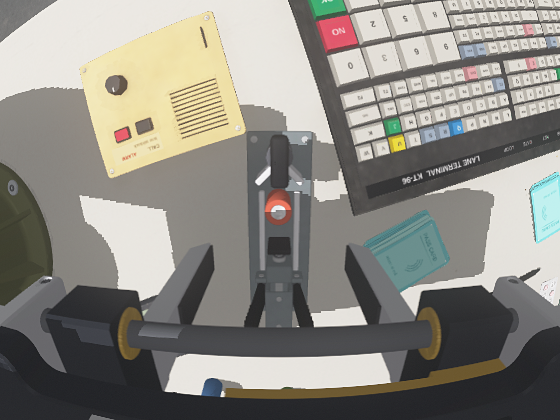

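```bash
python3 - <<'E'
import cv2,numpy as np
a=cv2.imread("pics/wrist4.png")[125:335,235:325].astype(float)
a=np.clip((a-15)*1.8,0,255).astype(np.uint8)
b=cv2.resize(a,None,fx=6,fy=6,interpolation=cv2.INTER_CUBIC)
cv2.imwrite("pics/w4a.png",b[:600]);cv2.imwrite("pics/w4b.png",b[600:])
E
```

```text
(no output)
```

View pics/w4a.png

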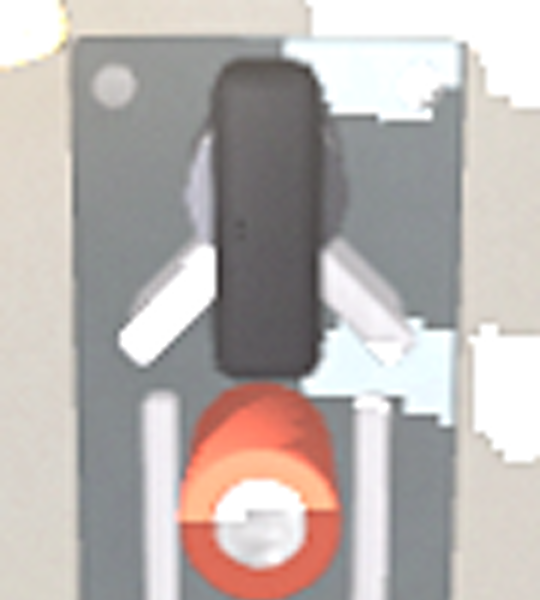

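View pics/w4b.png

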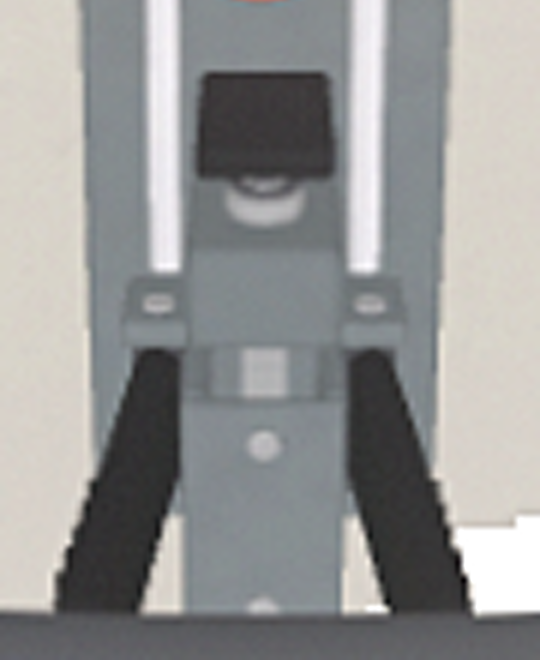

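```bash
python3 - <<'E'
from h import *
import pickle
np.set_printoptions(precision=4,suppress=True)
m=pickle.load(open('w4.pkl','rb'))
Z=lambda u,v,z:plane('wrist',235+u/6,125+v/6,z,m)
def ang(a,b):
    d=b-a;return np.arctan2(-d[0],d[1])
L=[Z(75,38,.01),Z(82,600,.01),Z(95,1040,.01)];R=[Z(466,38,.01),Z(447,600,.01),Z(433,1060,.01)]
print(L,R);print("bed",ang(L[2],L[0]),ang(R[2],R[0]),ang(L[1],L[0]),ang(R[1],R[0]))
e=L[0]-R[0];print("back edge",np.arctan2(e[1],e[0])-np.pi)
# rails z ~ .02
for z in(.016,.02):
  print("rails",ang(Z(163,860,z),Z(160,400,z)),ang(Z(365,860,z),Z(373,400,z)))
k=[Z(217,80,.114),Z(217,360,.114),Z(322,80,.114),Z(322,360,.114)]
print("bar",ang(k[1],k[0]),ang(k[3],k[2]),np.mean(k,0),k[2]-k[0])
print("roll",Z(261,523,.062)); print("V tips z56?",Z(130,350,.056),Z(400,350,.056),Z(130,350,.046),Z(400,350,.046))
print("pad top z.054",Z(203,675,.054),Z(328,675,.054))
print("grip feet",Z(155,950,.03),Z(370,950,.03))
E
```

```text
[array([0.4183, 0.1232, 0.01  ]), array([0.4149, 0.0197, 0.01  ]), array([ 0.4118, -0.075 ,  0.01  ])] [array([0.4872, 0.1215, 0.01  ]), array([0.483 , 0.0179, 0.01  ]), array([ 0.481 , -0.0816,  0.01  ])]
bed -0.03262045640336187 -0.03056412996774378 -0.03303466200747028 -0.039956243285315496
back edge -0.02571003853677878
rails -0.03606747800749003 -0.026446182377545632
rails -0.03606747800748903 -0.02644618237754534
bar -0.030269098396575055 -0.02133905521188167 [0.4518 0.1015 0.114 ] [ 0.0129 -0.0003  0.    ]
roll [0.4492 0.0481 0.062 ]
V tips z56? [0.4294 0.0751 0.056 ] [0.4716 0.074  0.056 ] [0.4286 0.0733 0.046 ] [0.4723 0.0721 0.046 ]
pad top z.054 [0.4389 0.0202 0.054 ] [0.4594 0.0197 0.054 ]
grip feet [ 0.4267 -0.0435  0.03  ] [ 0.4671 -0.0446  0.03  ]
```

Clamp yaw is about -0.031 and the bar about -0.025, so the anvil is square to within 0.01 rad. Both V plates show symmetrically at zoom (130,350) and (400,350). grips_mid comes out at about (0.4467,-0.060). I'll go there next.

```bash
python3 -m creep '{"xyz": [[-55,0,0],[-55.5,0,0],[0,0,0],[0,0,33],[0,0,33]],"spin":[0.008,0,0,0,0]}' 94
python3 -m creep '{"xyz": [[0,0,33],[0,0,0],[0,0,0]],"spin":[0,0,0]}'
python3 - <<'E'
from station import ctrl
import cv2,pickle
from h import *
o=ctrl.get_obs();print(o['ee_pos'],o['eef_rot'],o['force'],o['moment'],o['grip_width'])
pickle.dump(ctrl.camera_model('wrist'),open('w5.pkl','wb'))
cv2.imwrite("pics/wrist5.png",ctrl.camera('wrist')[:,:,::-1])
E
```

```text
time_s: 7.15
ee_pos: [0.447, -0.0592, 0.1326]
eef_rot: [3.141, -0.0, 1.539]
force: [0.7, 0.8, 0.1]
grip_width: 0.0942
time_s: 7.52
ee_pos: [0.4475, -0.0598, 0.1015]
eef_rot: [3.14, 0.0, 1.539]
force: [0.6, 0.3, 0.5]
grip_width: 0.0939
[ 0.44746456 -0.05979932  0.10154978] [3.14049579e+00 1.45607829e-04 1.53879172e+00] [0.61543325 0.29040896 0.52538133] [-0.02197955 -0.07666643  0.04619298] 0.09391521195364508
```

View pics/wrist5.png

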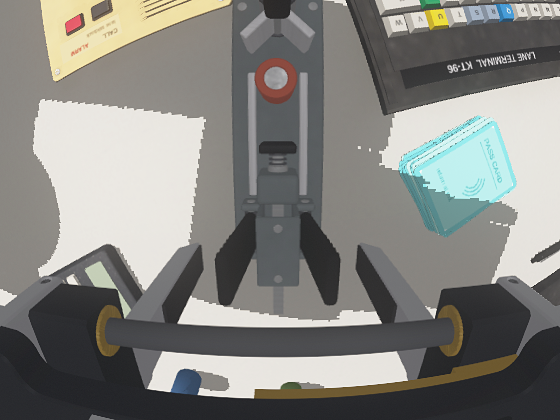

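```bash
cat > snap.py <<'E'
import sys,cv2,pickle
from h import *
n=sys.argv[1]
o=ctrl.get_obs();print(o['time_s'],o['ee_pos'],o['force'],o['moment'],o['grip_width'])
pickle.dump(ctrl.camera_model('wrist'),open(n+'.pkl','wb'))
im=ctrl.camera('wrist')[:,:,::-1]
cv2.imwrite(f"pics/{n}_raw.png",im)
a=np.clip((im[0:290,215:345].astype(float)-10)*1.7,0,255).astype(np.uint8)
b=cv2.resize(a,None,fx=6,fy=6,interpolation=cv2.INTER_CUBIC)
cv2.imwrite(f"pics/{n}_a.png",b[0:600]);cv2.imwrite(f"pics/{n}_b.png",b[600:1200])
E
python3 -m creep '{"xyz": [[0,0,0],[0,0,0],[0,0,0],[0,0,0],[0,0,0]],"spin":[0,0,0,0,0]}' 56 20
python3 -m creep '{"xyz": [[0,0,0],[0,0,0],[0,0,0],[0,0,0],[0,0,0]],"spin":[0,0,0,0,0]}' 35 20
python3 snap.py s1
```

```text
time_s: 8.2
ee_pos: [0.4466, -0.0603, 0.1005]
eef_rot: [-3.141, -0.0, 1.538]
force: [-4.7, -1.0, 4.3]
grip_width: 0.0562
time_s: 8.82
ee_pos: [0.4466, -0.0604, 0.1005]
eef_rot: [-3.141, -0.0, 1.538]
force: [-5.2, -0.2, 5.4]
grip_width: 0.0353
8.825 [ 0.44660599 -0.06037014  0.10051893] [-5.18147498 -0.23677902  5.37950973] [-0.01590898  0.98118344 -0.0063766 ] 0.035303921039145925
```

View pics/s1_raw.png

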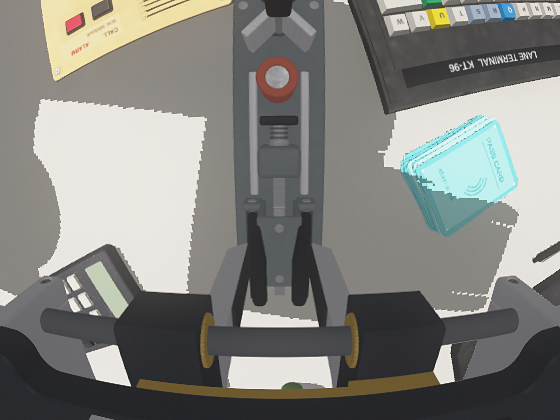

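The jaw advanced: the pad moved from row 148 to 121 and has almost reached the roll. I'll re-centre by about 1 mm, release and squeeze again.

```bash
python3 -m creep '{"xyz": [[0,0,0],[0,0,0],[0,0,0],[0,-1,0],[0,0,0]],"spin":[0,0,0,0,0]}' 68 20
python3 -m creep '{"xyz": [[0,0,0]],"spin":[0]}'
python3 snap.py s2
python3 -m creep '{"xyz": [[0,0,0],[0,0,0],[0,0,0],[0,0,0],[0,0,0]],"spin":[0,0,0,0,0]}' 35 20
python3 -m creep '{"xyz": [[0,0,0]],"spin":[0]}'
python3 snap.py s3
```

```text
time_s: 9.5
ee_pos: [0.4458, -0.0603, 0.1005]
eef_rot: [3.141, -0.0, 1.538]
force: [0.3, 0.4, -0.4]
grip_width: 0.068
time_s: 9.62
ee_pos: [0.4459, -0.0603, 0.1005]
eef_rot: [3.141, 0.0, 1.538]
force: [0.6, -0.4, 0.8]
grip_width: 0.0681
9.625 [ 0.44585187 -0.06032118  0.10048786] [ 0.5660576  -0.44596253  0.8281435 ] [-0.0436881  -0.06814546 -0.05130236] 0.06809675384785376
time_s: 10.3
ee_pos: [0.4464, -0.0604, 0.101]
eef_rot: [3.14, 0.0, 1.538]
force: [2.6, 1.5, 5.8]
grip_width: 0.0351
time_s: 10.42
ee_pos: [0.4464, -0.0604, 0.101]
eef_rot: [3.14, 0.0, 1.538]
force: [2.4, 0.4, 5.4]
grip_width: 0.0353
10.425 [ 0.44637286 -0.06043104  0.10099475] [2.4235839  0.44104487 5.42470146] [ 0.03860894 -0.59965821 -0.0345487 ] 0.03534541130701566
```

View pics/s2_raw.png

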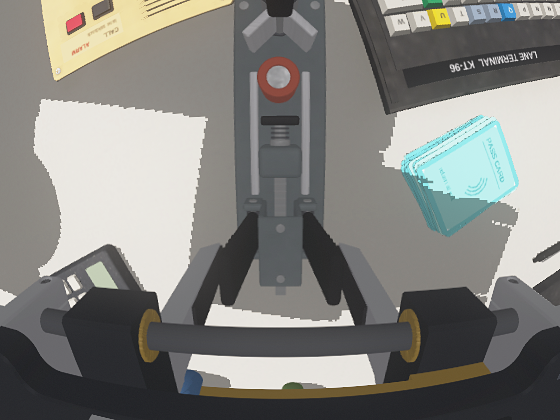

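View pics/s3_raw.png

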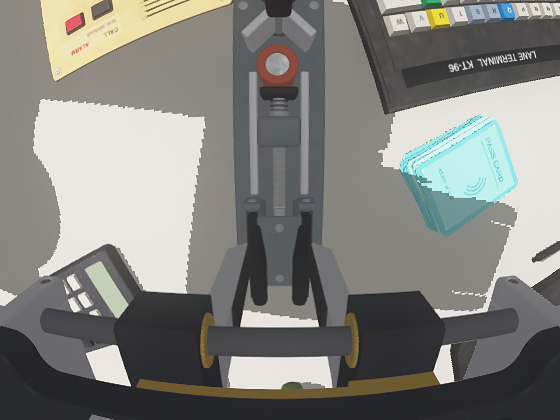

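```bash
cat > meas.py <<'E'
import sys,pickle,cv2
from h import *
np.set_printoptions(precision=4,suppress=True)
n=sys.argv[1];m=pickle.load(open(n+'.pkl','rb'))
im=cv2.imread(f"pics/{n}_raw.png");hsv=cv2.cvtColor(im,cv2.COLOR_BGR2HSV)
# column profile along clamp centre line, cols 270..287
g=im[:,272:286].mean(axis=(1,2))
print("grey rows 60-180:",[f"{r}:{g[r]:.0f}" for r in range(int(sys.argv[2]),int(sys.argv[3]))])
msk=((hsv[...,0]<12)|(hsv[...,0]>172))&(hsv[...,1]>110);msk[:, :230]=0;msk[:,330:]=0;msk[120:]=0
ys,xs=np.nonzero(msk);print("roll px",xs.min(),xs.max(),ys.min(),ys.max())
E
python3 meas.py s2 110 190;python3 meas.py s3 50 155
```

```text
grey rows 60-180: ['110:92', '111:92', '112:92', '113:92', '114:93', '115:83', '116:46', '117:52', '118:54', '119:53', '120:52', '121:51', '122:50', '123:48', '124:43', '125:93', '126:116', '127:90', '128:71', '129:96', '130:114', '131:106', '132:79', '133:79', '134:104', '135:115', '136:97', '137:73', '138:86', '139:107', '140:116', '141:121', '142:120', '143:117', '144:116', '145:112', '146:80', '147:82', '148:89', '149:91', '150:93', '151:95', '152:95', '153:95', '154:95', '155:94', '156:95', '157:94', '158:94', '159:94', '160:94', '161:93', '162:93', '163:93', '164:93', '165:93', '166:93', '167:93', '168:93', '169:92', '170:92', '171:92', '172:92', '173:92', '174:90', '175:87', '176:85', '177:83', '178:111', '179:110', '180:110', '181:109', '182:110', '183:111', '184:112', '185:109', '186:110', '187:109', '188:110', '189:109']
roll px 257 299 57 102
grey rows 60-180: ['50:93', '51:91', '52:83', '53:120', '54:143', '55:151', '56:159', '57:161', '58:161', '59:161', '60:161', '61:160', '62:159', '63:159', '64:160', '65:161', '66:162', '67:160', '68:155', '69:153', '70:155', '71:158', '72:155', '73:148', '74:132', '75:98', '76:90', '77:93', '78:92', '79:93', '80:93', '81:93', '82:90', '83:81', '84:77', '85:76', '86:63', '87:48', '88:53', '89:53', '90:53', '91:52', '92:51', '93:49', '94:47', '95:46', '96:44', '97:49', '98:110', '99:100', '100:67', '101:82', '102:107', '103:115', '104:89', '105:68', '106:87', '107:114', '108:110', '109:87', '110:88', '111:118', '112:122', '113:119', '114:118', '115:115', '116:87', '117:88', '118:92', '119:94', '120:96', '121:96', '122:96', '123:96', '124:96', '125:96', '126:95', '127:95', '128:95', '129:95', '130:95', '131:94', '132:94', '133:94', '134:94', '135:94', '136:93', '137:93', '138:93', '139:93', '140:93', '141:93', '142:93', '143:91', '144:88', '145:85', '146:82', '147:97', '148:113', '149:112', '150:112', '151:112', '152:111', '153:112', '154:114']
roll px 257 298 45 85
```

View pics/s3_b.png

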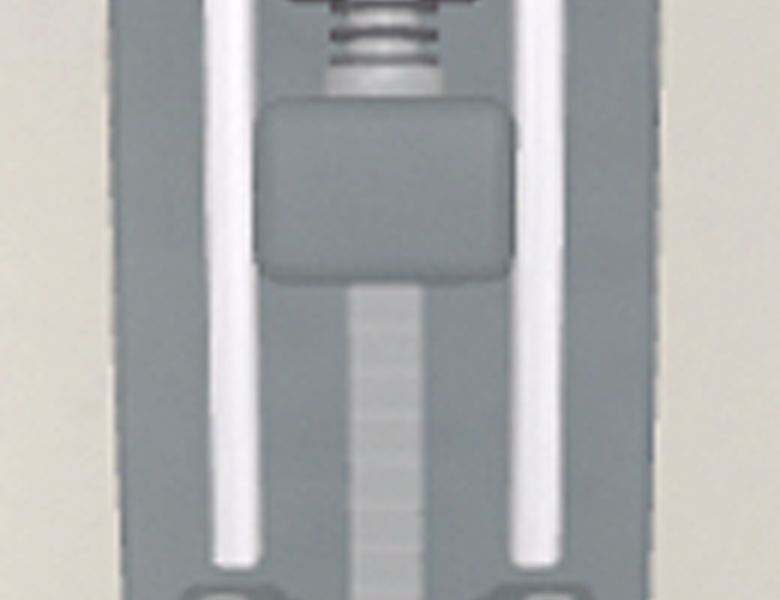

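View pics/s3_a.png

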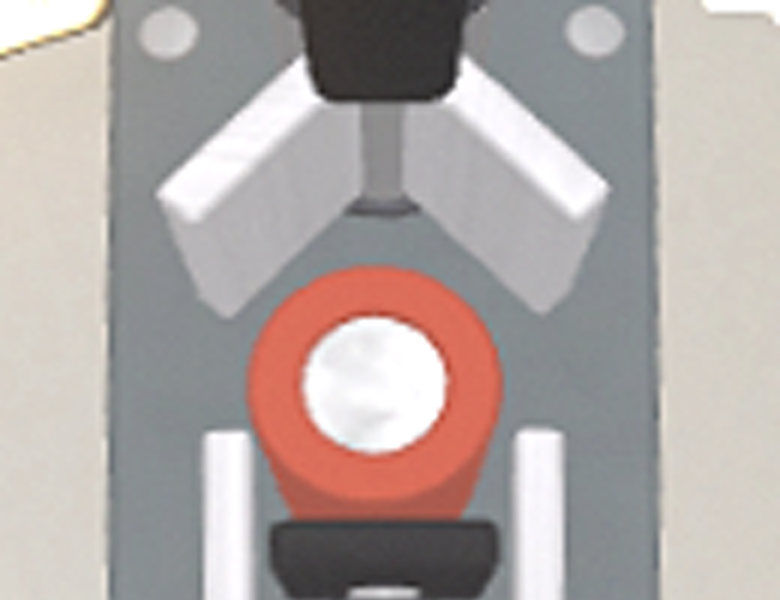

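View pics/s2_b.png

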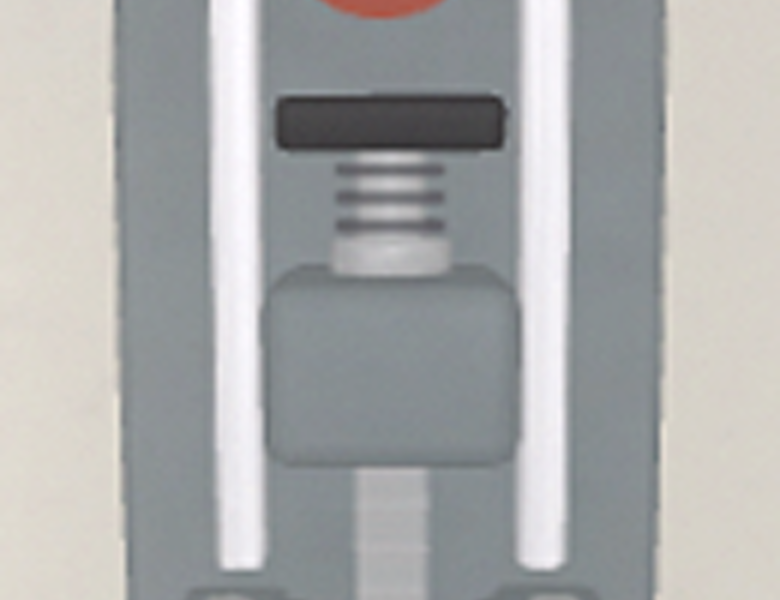

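```bash
cp pics/wrist5.png pics/w5_raw.png; python3 meas.py w5 140 206; python3 - <<'E'
from h import *
import pickle
np.set_printoptions(precision=4,suppress=True)
M={n:pickle.load(open(n+'.pkl','rb')) for n in('w5','s1','s2','s3')}
Y=lambda n,v,z:plane('wrist',279,v,z,M[n])[1]*1000
for z in (.04,.045,.05,.055,.06): print(z,"jaw rear s2,s3",Y('s2',177.5,z),Y('s3',146.7,z),"front",Y('s2',145.7,z),Y('s3',115.7,z))
print("pad front",Y('s2',115.5,.054),Y('s3',86.3,.054),"back",Y('s2',124.6,.054),Y('s3',96,.054))
print("roll", [plane('wrist',u,v,.062,M[n]) for n,u,v in (('s2',278.6,77.5),('s3',277.4,63.9))])
E
```

```text
grey rows 60-180: ['140:96', '141:57', '142:44', '143:45', '144:46', '145:48', '146:52', '147:52', '148:51', '149:50', '150:48', '151:47', '152:45', '153:55', '154:68', '155:81', '156:104', '157:111', '158:89', '159:68', '160:87', '161:107', '162:107', '163:78', '164:66', '165:100', '166:105', '167:118', '168:119', '169:118', '170:116', '171:115', '172:90', '173:79', '174:79', '175:84', '176:90', '177:91', '178:92', '179:93', '180:94', '181:93', '182:93', '183:93', '184:93', '185:92', '186:92', '187:92', '188:92', '189:92', '190:92', '191:92', '192:92', '193:91', '194:92', '195:91', '196:91', '197:91', '198:91', '199:91', '200:91', '201:90', '202:86', '203:83', '204:93', '205:110']
roll px 255 296 58 103
0.04 jaw rear s2,s3 -16.977901701408236 3.757251033309761 front 4.566200430942261 24.541151637894
0.045 jaw rear s2,s3 -16.15204352021899 4.104330797561955 front 4.896480615086369 24.411280320470894
0.05 jaw rear s2,s3 -15.326185339029724 4.451410561814152 front 5.226760799230479 24.281409003047784
0.055 jaw rear s2,s3 -14.500327157840474 4.798490326066348 front 5.5570409833745895 24.151537685624675
0.06 jaw rear s2,s3 -13.67446897665121 5.145570090318545 front 5.887321167518701 24.021666368201572
pad front 24.386897663463873 42.70617553992519 back 18.698056446690796 36.56460001521768
roll [array([0.4491, 0.0472, 0.062 ]), array([0.4493, 0.0556, 0.062 ])]
```

```bash
python3 -m creep '{"xyz": [[0,0,0],[0,0,0],[0,0,0],[0,0,0],[0,0,0]],"spin":[0,0,0,0,0]}' 68 20
python3 -m creep '{"xyz": [[0,0,0],[0,0,0],[0,0,0],[0,0,0],[0,0,0]],"spin":[0,0,0,0,0]}' 45
python3 snap.py s4
python3 -m creep '{"xyz": [[0,0,0],[0,0,0],[0,0,0]],"spin":[0,0,0]}' 38
python3 snap.py s5
python3 meas.py s4 40 150;python3 meas.py s5 40 140
```

```text
time_s: 11.1
ee_pos: [0.4457, -0.0603, 0.1003]
eef_rot: [-3.141, -0.0, 1.538]
force: [-0.0, 1.0, 1.2]
grip_width: 0.0678
time_s: 11.72
ee_pos: [0.4464, -0.0604, 0.1011]
eef_rot: [3.14, 0.0, 1.538]
force: [3.0, 0.1, 5.8]
grip_width: 0.0452
11.725 [ 0.44640866 -0.0603817   0.10106162] [3.00576568 0.06110907 5.79648288] [ 0.07755939 -0.60843132 -0.00379638] 0.04524769090777391
time_s: 12.15
ee_pos: [0.4464, -0.0604, 0.1011]
eef_rot: [3.14, 0.0, 1.538]
force: [1.6, 0.1, 6.5]
grip_width: 0.0384
12.15 [ 0.44636849 -0.06039363  0.10107899] [1.64467463 0.0530164  6.54075518] [ 0.12706111 -0.52712302 -0.07306907] 0.038405010734050095
grey rows 60-180: ['40:161', '41:163', '42:163', '43:162', '44:161', '45:160', '46:160', '47:161', '48:163', '49:163', '50:160', '51:155', '52:155', '53:158', '54:160', '55:153', '56:145', '57:118', '58:88', '59:92', '60:92', '61:92', '62:92', '63:92', '64:91', '65:84', '66:77', '67:76', '68:78', '69:59', '70:48', '71:52', '72:53', '73:52', '74:52', '75:51', '76:49', '77:47', '78:46', '79:45', '80:43', '81:61', '82:100', '83:91', '84:69', '85:72', '86:109', '87:1
[... 978 characters left out ...]
'72:40', '73:96', '74:106', '75:68', '76:71', '77:99', '78:111', '79:96', '80:67', '81:81', '82:105', '83:115', '84:72', '85:104', '86:124', '87:121', '88:120', '89:94', '90:88', '91:92', '92:94', '93:96', '94:97', '95:97', '96:97', '97:96', '98:96', '99:96', '100:96', '101:96', '102:96', '103:95', '104:95', '105:95', '106:95', '107:94', '108:94', '109:94', '110:94', '111:94', '112:93', '113:93', '114:93', '115:93', '116:91', '117:88', '118:85', '119:79', '120:93', '121:112', '122:112', '123:111', '124:112', '125:113', '126:113', '127:114', '128:116', '129:115', '130:111', '131:112', '132:112', '133:112', '134:112', '135:114', '136:115', '137:112', '138:112', '139:112']
roll px 256 297 19 59
```

View pics/s5_a.png

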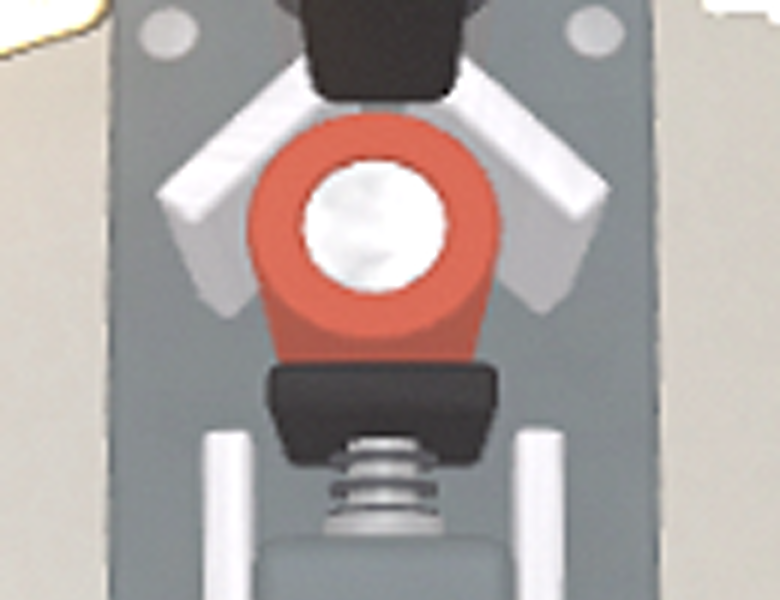

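```bash
cat > gap.py <<'E'
# args: name roll_top roll_bot padfront jawfront jawrear
from h import *
import pickle,sys
n=sys.argv[1];m=pickle.load(open(n+'.pkl','rb'));a=list(map(float,sys.argv[2:]))
Y=lambda v,z:plane('wrist',278,v,z,m)[1]*1000
jf,jr=Y(a[3],.046),Y(a[4],.046);pf=Y(a[2],.054)
print(n,"roll y %.1f  padfront %.1f jawfront %.1f jawrear %.1f  pad-jf %.1f pad-jr %.1f"%((Y(a[0],.062)+Y(a[1],.062))/2,pf,jf,jr,pf-jf,pf-jr))
E
python3 gap.py w5 58 103 140.7 172.3 203.6
python3 gap.py s2 57 102 115.5 145.8 177.6
python3 gap.py s3 45 85 86.3 115.7 146.7
python3 gap.py s4 28 69 68.9 98.7 129.6
python3 gap.py s5 19 59 59.9 88.8 119.8
```

```text
w5 roll y 46.2  padfront 9.1 jawfront -12.1 jawrear -33.4  pad-jf 21.3 pad-jr 42.5
s2 roll y 46.1  padfront 24.4 jawfront 4.9 jawrear -16.0  pad-jf 19.5 pad-jr 40.4
s3 roll y 55.1  padfront 42.7 jawfront 24.4 jawrear 4.2  pad-jf 18.3 pad-jr 38.5
s4 roll y 65.5  padfront 53.9 jawfront 35.5 jawrear 15.4  pad-jf 18.4 pad-jr 38.5
s5 roll y 71.6  padfront 59.7 jawfront 42.0 jawrear 21.8  pad-jf 17.7 pad-jr 38.0
```

```bash
python3 -m creep '{"xyz": [[0,0,0],[0,0,0],[0,0,0]],"spin":[0,0,0]}' 34.5
python3 snap.py s6
python3 meas.py s6 40 135
```

```text
time_s: 12.58
ee_pos: [0.4464, -0.0604, 0.1011]
eef_rot: [3.14, 0.0, 1.538]
force: [2.6, 0.4, 6.3]
grip_width: 0.0349
12.575 [ 0.44639425 -0.06036824  0.10106042] [2.58776594 0.41141914 6.2744357 ] [ 0.02604525 -0.55830398 -0.02943056] 0.03490753479451901
grey rows 60-180: ['40:163', '41:158', '42:155', '43:156', '44:159', '45:157', '46:150', '47:136', '48:103', '49:90', '50:92', '51:92', '52:92', '53:92', '54:92', '55:87', '56:79', '57:76', '58:76', '59:78', '60:51', '61:48', '62:52', '63:52', '64:52', '65:51', '66:49', '67:47', '68:45', '69:44', '70:44', '71:43', '72:44', '73:99', '74:100', '75:67', '76:73', '77:102', '78:112', '79:90', '80:68', '81:100', '82:124', '83:121', '84:121', '85:95', '86:87', '87:92', '88:95', '89:97', '90:97', '91:97', '92:96', '93:96', '94:96', '95:96', '96:96', '97:96', '98:96', '99:95', '100:95', '101:95', '102:95', '103:95', '104:94', '105:94', '106:94', '107:94', '108:94', '109:93', '110:93', '111:93', '112:90', '113:88', '114:85', '115:79', '116:82', '117:116', '118:113', '119:112', '120:112', '121:113', '122:113', '123:114', '124:116', '125:115', '126:111', '127:112', '128:112', '129:113', '130:113', '131:114', '132:115', '133:113', '134:112']
roll px 256 297 19 59
```

View pics/s6_a.png

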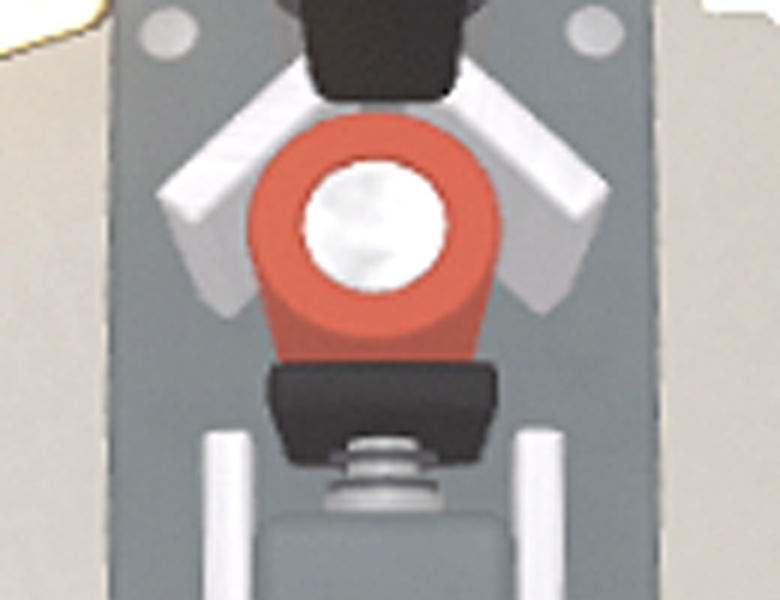

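The roll has stopped against the V plates with its top centre at row 39, while the jaw advanced about 4 px and the spring got shorter. So the roll is seated. Next I release and do the last measured squeeze.

```bash
python3 gap.py s6 19 59 59.8 84.8 116.2
python3 -m creep '{"xyz": [[0,0,0],[0,0,0],[0,0,0],[0,0,0],[0,0,0]],"spin":[0,0,0,0,0]}' 68 20
python3 -m creep '{"xyz": [[0,0,0]],"spin":[0]}'
python3 snap.py s7
python3 meas.py s7 56 135
python3 -m creep '{"xyz": [[0,0,0],[0,0,0],[0,0,0],[0,0,0]],"spin":[0,0,0,0]}' 52
python3 snap.py s8
python3 meas.py s8 56 135
```

```text
s6 roll y 71.6  padfront 59.8 jawfront 44.7 jawrear 24.1  pad-jf 15.1 pad-jr 35.7
time_s: 13.25
ee_pos: [0.4457, -0.0603, 0.1003]
eef_rot: [-3.141, -0.0, 1.538]
force: [0.4, -0.2, -0.4]
grip_width: 0.068
time_s: 13.38
ee_pos: [0.4457, -0.0603, 0.1004]
eef_rot: [-3.141, -0.0, 1.538]
force: [0.4, -0.0, 0.5]
grip_width: 0.0677
13.375 [ 0.44574967 -0.06030915  0.10041169] [ 0.3882916  -0.0492253   0.54993412] [-0.02252725 -0.04295063  0.02213811] 0.06767423603628003
grey rows 60-180: ['56:78', '57:76', '58:76', '59:78', '60:51', '61:49', '62:53', '63:52', '64:52', '65:51', '66:50', '67:48', '68:46', '69:45', '70:45', '71:44', '72:44', '73:100', '74:103', '75:68', '76:72', '77:100', '78:113', '79:94', '80:66', '81:83', '82:107', '83:115', '84:72', '85:75', '86:114', '87:123', '88:120', '89:120', '90:89', '91:90', '92:92', '93:95', '94:97', '95:97', '96:97', '97:97', '98:96', '99:96', '100:96', '101:96', '102:96', '103:96', '104:95', '105:95', '106:95', '107:95', '108:95', '109:94', '110:94', '111:94', '112:94', '113:94', '114:93', '115:93', '116:93', '117:90', '118:88', '119:85', '120:78'
[... 545 characters left out ...]
:50', '67:47', '68:46', '69:44', '70:44', '71:43', '72:46', '73:102', '74:99', '75:67', '76:73', '77:101', '78:112', '79:85', '80:106', '81:123', '82:121', '83:121', '84:81', '85:90', '86:93', '87:96', '88:97', '89:97', '90:97', '91:96', '92:96', '93:96', '94:96', '95:96', '96:96', '97:96', '98:95', '99:95', '100:95', '101:95', '102:94', '103:94', '104:94', '105:94', '106:94', '107:94', '108:93', '109:93', '110:92', '111:90', '112:87', '113:84', '114:76', '115:95', '116:116', '117:112', '118:112', '119:113', '120:113', '121:113', '122:115', '123:117', '124:113', '125:111', '126:112', '127:112', '128:113', '129:113', '130:115', '131:115', '132:112', '133:112', '134:112']
roll px 256 297 19 59
```

```bash
python3 gap.py s7 18 59 59.8 89.5 120.7; python3 gap.py s8 19 59 59.8 83.8 114.8
python3 -m creep '{"xyz": [[0,0,0],[0,0,0],[0,0,0]],"spin":[0,0,0]}' 51
python3 snap.py s9
python3 meas.py s9 70 120
```

```text
s7 roll y 71.9  padfront 59.8 jawfront 41.6 jawrear 21.3  pad-jf 18.1 pad-jr 38.5
s8 roll y 71.6  padfront 59.8 jawfront 45.3 jawrear 25.0  pad-jf 14.4 pad-jr 34.8
time_s: 14.35
ee_pos: [0.4464, -0.0604, 0.101]
eef_rot: [3.14, 0.0, 1.538]
force: [2.4, 0.3, 4.9]
grip_width: 0.0509
14.35 [ 0.44640562 -0.06037375  0.10102842] [2.36491706 0.25995138 4.85626089] [ 0.0982606  -0.55814115 -0.04088221] 0.05093221405300881
grey rows 60-180: ['70:44', '71:43', '72:46', '73:102', '74:98', '75:67', '76:73', '77:101', '78:111', '79:113', '80:123', '81:121', '82:120', '83:92', '84:89', '85:92', '86:95', '87:97', '88:97', '89:97', '90:96', '91:97', '92:96', '93:96', '94:96', '95:96', '96:96', '97:95', '98:95', '99:95', '100:95', '101:94', '102:94', '103:94', '104:94', '105:94', '106:94', '107:94', '108:93', '109:92', '110:90', '111:87', '112:84', '113:78', '114:82', '115:116', '116:112', '117:112', '118:112', '119:113']
roll px 256 297 19 59
```

View pics/s9_a.png

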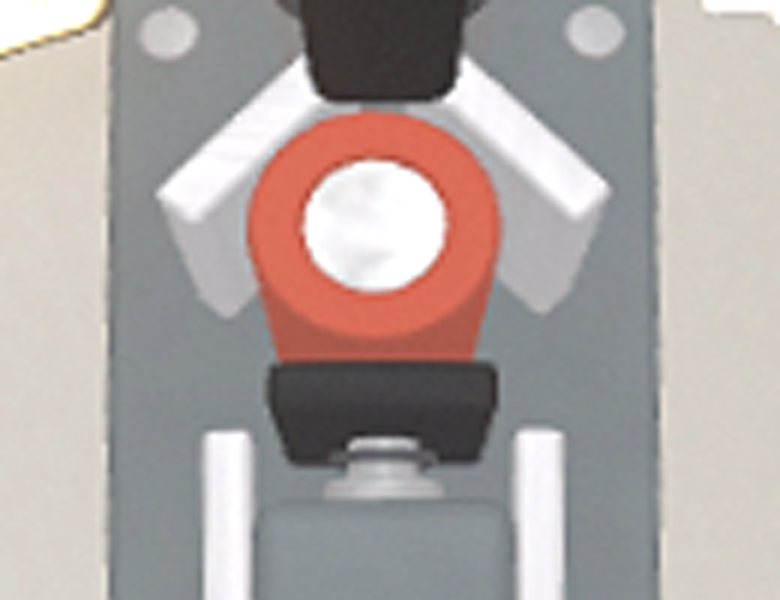

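View pics/s9_raw.png

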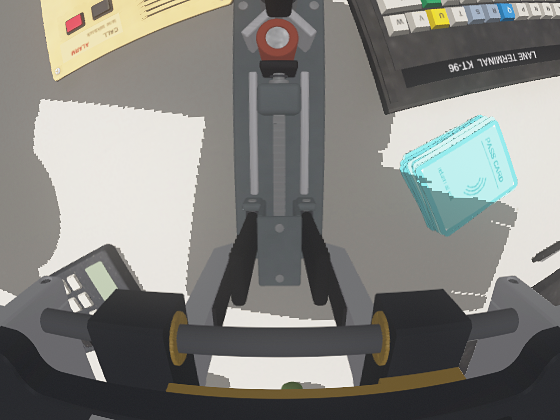

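```bash
python3 -m creep '{"xyz": [[0,0,0],[0,0,0],[0,0,0]],"spin":[0,0,0]}' 50.6
python3 -m creep '{"xyz": [[0,0,0],[0,0,0],[0,0,0],[0,0,0]],"spin":[0,0,0,0]}'
python3 snap.py s10
python3 meas.py s10 70 120; python3 gap.py s10 19 59 59.8 82.8 113.5
python3 - <<'E'
from h import *
import cv2
cv2.imwrite('pics/scene10.png',ctrl.camera('scene')[:,:,::-1])
a=cv2.imread('pics/scene10.png')[160:290,240:430];cv2.imwrite('pics/scene10z.png',cv2.resize(a,None,fx=4,fy=4,interpolation=cv2.INTER_CUBIC))
E
```

```text
time_s: 14.78
ee_pos: [0.4464, -0.0604, 0.101]
eef_rot: [3.14, 0.0, 1.538]
force: [2.8, 0.7, 4.8]
grip_width: 0.0506
time_s: 15.28
ee_pos: [0.4464, -0.0604, 0.101]
eef_rot: [3.14, 0.0, 1.538]
force: [2.8, 0.5, 5.8]
grip_width: 0.0508
15.275 [ 0.44639469 -0.06039311  0.10103605] [2.84628804 0.46654891 5.79139838] [ 0.04421611 -0.53837836  0.0576562 ] 0.050792818770371874
grey rows 60-180: ['70:44', '71:43', '72:46', '73:102', '74:98', '75:67', '76:73', '77:102', '78:109', '79:118', '80:123', '81:121', '82:113', '83:89', '84:90', '85:93', '86:96', '87:97', '88:97', '89:97', '90:97', '91:96', '92:96', '93:96', '94:96', '95:96', '96:96', '97:95', '98:95', '99:95', '100:95', '101:95', '102:94', '103:94', '104:94', '105:94', '106:94', '107:93', '108:93', '109:92', '110:89', '111:86', '112:82', '113:75', '114:99', '115:116', '116:111', '117:112', '118:113', '119:113']
roll px 256 297 19 59
s10 roll y 71.6  padfront 59.8 jawfront 46.0 jawrear 25.9  pad-jf 13.8 pad-jr 33.9
```

View pics/scene10z.png

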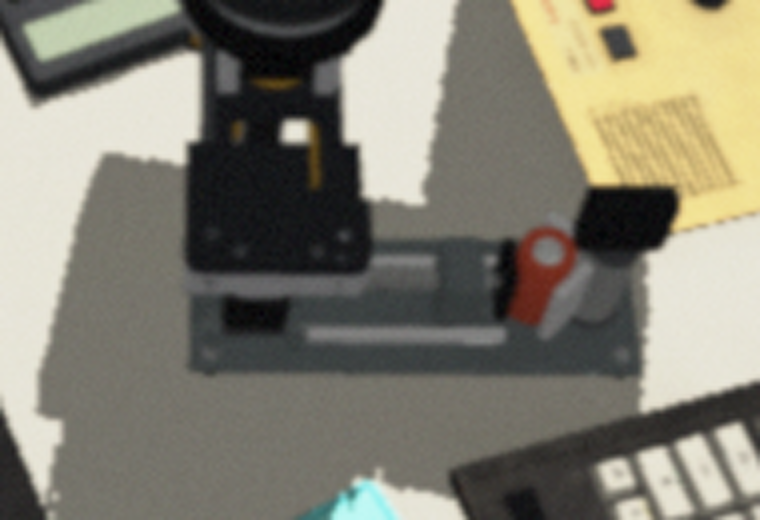

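The roll stands upright in the V, the knob bar lies along the clamp, and the pad is in about 6.5-7.1 mm and steady. Handing in.

```bash
python3 -c "
from station import ctrl
print(ctrl.hand_in())"
```

```text
the job is handed in; nothing more can be done
None
```

The roll is pressed upright into the groove and the arm is still holding both grips squeezed. The job was handed in at about 15.3 s.

- **Anvil:** I turned it by its bar knob by about 0.74 rad. The knob bar then measured within about 0.01 rad of square to the clamp.
- **Pumping:** I made three full squeezes with releases, until the roll stopped moving against both V plates. A fourth, partial squeeze set the final hold, with the fingers about 50.7 mm apart.
- **Pad:** I estimate it is pushed in 6.5 to 7.1 mm. The two references I used differ slightly: the pad fully out gives about 6.5 mm, and the 2.5 mm rest position after letting go gives about 7.1 mm. It held steady over the last half second or so before I handed in.
- **Roll position:** its centre measured about 1.5 mm short of the seat I worked out along the clamp. It stopped moving while the jaw kept advancing and the spring shortened, so I took this as calibration error rather than a bad seat.
- **Forces and other objects:** the wrist force readings I took never went above about 9 N. The arm did not go near the spare rolls or the glue stick, but I did not measure them again at the end.

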